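# Restock the clear display case

## Task

Open the clear display case by pressing its release button so that the lid springs fully open, move the steel ring gauge that was left inside into the empty bay of the plastic tray, and put every loose polished stone from the ledge into the case, each in an empty pocket of its own. What is already on show stays in the case; finally shut the lid until it latches, and do not disturb the jade or the jar.

Things in the scene. Friction and masses are not known exactly. Their poses are not given: they have to be found in the camera images.
- case: fixed display case: brown base, clear walls (5 mm, tops at z 38 mm), grey bed with 2 rows of 3 pockets. Origin under the base; x away from the robot, y left. Outer x -75 to +88, y +-108 mm. Pocket floors at z 10 mm, ribs at 14. On its right a brown latch housing (x -75 to +30, y -108 to -185, z 30 mm) bears the button; a steel latch nose (to z 51 mm) stands by the lid's front right corner
- lid (a joint): lid angle, rad: 0 shut (latched it rests below 0.02); grows as it opens. When unlatched a spring lifts it to its stop at 1.8 (leaning a little back). Pushing it down takes at most 0.4 N m; at the end press it right down, about 8 N near the front edge, until the latch snaps over and holds it
- lid_hinge (a point): the lid's hinge axis (along the case's y) at the case's far edge, mid width, 41 mm above the ledge. The lid is a flat clear plate with a brown rim, 216 mm wide, 6 mm thick, from 3 to 165 mm from this axis; when shut its outer face is 4 mm above the axis
- release (a joint): travel of the release button, m: 0 out, 0.006 fully down. 2 N start it moving, 5 N press it fully; it springs back. The lid is let go at about 0.003, so press it fully
- release_top (a point): centre of the top of the round steel release button, 24 mm across, on the latch housing to the right of the lid, top about 48 mm above the ledge; press straight down
- pocket0 (a point): centre of the floor of a pocket of the case, near row, left; the pocket is 46 mm square and 4 mm deep, pockets are 60 mm apart; axes as the case's
- pocket1 (a point): centre of the floor of a pocket of the case, near row, middle; the pocket is 46 mm square and 4 mm deep, pockets are 60 mm apart; axes as the case's
- pocket2 (a point): centre of the floor of a pocket of the case, near row, right; the pocket is 46 mm square and 4 mm deep, pockets are 60 mm apart; axes as the case's
- pocket3 (a point): centre of the floor of a pocket of the case, far row, left; the pocket is 46 mm square and 4 mm deep, pockets are 60 mm apart; axes as the case's
- pocket4 (a point): centre of the floor of a pocket of the case, far row, middle; the pocket is 46 mm square and 4 mm deep, pockets are 60 mm apart; axes as the case's
- pocket5 (a point): centre of the floor of a pocket of the case, far row, right; the pocket is 46 mm square and 4 mm deep, pockets are 60 mm apart; axes as the case's
- stone1: a loose polished grey-white stone: flat-bottomed round domed cabochon, 32 mm across, 22 mm high, side vertical up to 16 mm, about 45 g; origin at its centre (11 mm above its bottom), z up through the dome; starts on the ledge left of the case; may be absent (None)
- stone2: a loose polished grey-white stone: flat-bottomed round domed cabochon, 32 mm across, 22 mm high, side vertical up to 16 mm, about 45 g; origin at its centre (11 mm above its bottom), z up through the dome; starts on the ledge left of the case; may be absent (None)
- stone3: a loose polished grey-white stone: flat-bottomed round domed cabochon, 32 mm across, 22 mm high, side vertical up to 16 mm, about 45 g; origin at its centre (11 mm above its bottom), z up through the dome; starts on the ledge left of the case; may be absent (None)
- stone4: a loose polished grey-white stone: flat-bottomed round domed cabochon, 32 mm across, 22 mm high, side vertical up to 16 mm, about 45 g; origin at its centre (11 mm above its bottom), z up through the dome; starts on the ledge left of the case; may be absent (None)
- shown1: a stone just like the loose ones (32 mm across, 22 mm high) that is already on show in a pocket of the case at the start and stays in the case; origin at its centre; may be absent (None)
- shown2: a stone just like the loose ones (32 mm across, 22 mm high) that is already on show in a pocket of the case at the start and stays in the case; origin at its centre; may be absent (None)
- woodround: a polished petrified wood disc, brown with rings, 38 mm across, 12 mm thick, lying flat in a pocket of the case, where it stays; origin at its centre
- gauge: the steel ring gauge, a plain ring 38 mm outside, 22 mm bore, 18 mm high, 90 g, left lying flat in a pocket of the case; origin at its centre, axis z
- tray_bay (a point): centre of the floor of the empty bay of the white plastic tray right of the case. The tray is fixed, 200 x 114 mm, walls 18 mm high, 3 mm thick; brass cabochon settings (fixed) fill its near half, its far half is this bay: 95 mm along x (away from the robot) by 108 mm along y, 15 mm deep, floor 3 mm above the ledge
- jade: a rough chunk of green jade about 60 x 50 x 50 mm, 350 g, at the back left of the ledge; leave alone; origin under its centre
- jar: a small lidded jar, 48 mm across, 55 mm high, at the back right; leave alone; origin under its centre
There are look-alikes about, which are no part of the job. Leave any orange look-alike of the stone1 alone. Leave any pink look-alike of the stone2 alone.

How it is judged:
By the outcome, as a careful person would: the job done as asked, in the order asked, and still so for the second after the job is handed in, with the robot touching nothing.
Of shown1, shown2 only 1 to 1 are there at a start; the rules pass over those that are not, and their reading is None.
Of stone1, stone2, stone3, stone4 only 2 to 4 are there at a start; the rules pass over those that are not, and their reading is None.
At some moment in a run one of stone1, stone2, stone3, stone4 may be knocked a few centimetres aside while the robot is not near it.
Once in a run the grip may slacken for a moment while it holds something.
It also fails if it takes over 210 s, if anything falls off the work surface, if the arm or the gripper's body presses on something with over 40 N, if the wrist force passes 120 N, or if a joint passes its speed limit or range.

## Robot

A 7-joint arm with a two-finger parallel gripper is mounted at the origin on the work surface. World frame = base frame: x ahead of the robot, y to its left, z up, the work surface at z = 0. Lengths are in m, angles in rad, forces in N, time in s.
With the tool pointing down it reaches from about 0.425 to 0.875 m from the base axis. Payload 4.7 kg.
Tool frame: the origin (TCP) lies at the very end of the fingers, on their centre line; the grasp point (between the pads) lies behind it (ctrl.tcp_to_grasp is the z of the grasp point in the tool frame, in m); z points along the fingers, y is the line along which they close (so a half turn about z gives the same grasp; the last joint's range is limited). The gripper opens to 87 mm and grips with 3 to 60 N. Pads are 19 mm wide; open, the fingers measure 117 mm over their backs; the gripper's body (75 mm by 190 mm) begins 51 mm behind the grasp point.
Start: joints at [-1.221, 0.321, -0.07, 1.45, 0.023, 1.371, -0.057], TCP at [0.214, 0.614, 0.223] pointing down, gripper open.
Joint ranges: [-2.86, 2.86], [-0.3, 2.09], [-1.38, 1.24], [0.06, 2.45], [-1.56, 4.7], [0.09, 2.05], [-2.69, 2.69]. Speed limits (rad/s): [2.57, 2.57, 3.14, 3.14, 3.14, 3.14, 3.14].

## Interface

Orientations are given as a rotation vector (axis times angle).
In Python, from bench import ctrl gives the robot as it stands.
- The arm moves only by the tool step_arm, never from a script. Its argument "targets" is a list of rows, each a list of 7 numbers: the shift along the world's x, y, z in cm, then the turn, a rotation vector about the world's x, y, z in degrees, then the opening, from 0 (shut) to 1 (fully open). A call has exactly 5 rows; each row shifts and turns the commanded pose from where the row before left it; what a row does not reach is not made up. A row lasts 1/12 s, in which the tool goes at most 41.7 mm and 7.16 degrees, less where a joint would pass 70% of its speed; a pose out of reach is approached as far as the arm can. A call with a gripper value outside its range is refused whole. The fingers move at their own pace and stop on an object; "force" is the grip in N (left out, the last holds). Time passes only in rows, so rows that do not move let the fingers close, or fill a call up. It gives the time, the measured TCP pose, the force, the opening and the grip force at its end, in the units of the state.
- ctrl.get_state(): the state, without advancing time (a new reading comes with each control period).
- ctrl.get_image(name): name is "side" or "top" or "wrist"; returns (picture, depth): 480x640x3 uint8, red, green, blue; 480x640 float32, m along the optical axis (not along the pixel's ray), 0 where there is no reading.
- ctrl.camera_params(name): a dict with "intrinsics" (3x3 intrinsics, pixels), "rvec" (rotation vector, rad) and "tvec" (3), from world to camera coordinates, as OpenCV has them; the wrist camera has in their place "hand_eye" (4x4, takes a point from camera to tool coordinates, whose origin is the TCP and whose axes are the flange's). Camera axes: x right, y down, z forward; pixel columns grow to the right and rows downward; lengths in m; the calibration is good to about 2 mm. The wrist camera is an equidistant fisheye: a pixel r from the principal point sees the ray r / f radians off the axis. A picture is of the moment at which its call begins: read the wrist's pose just before it. camera_params takes no time and is no camera call.
- ctrl.close_job(): hands the job in; it is judged then, once.
The state is a dict: "time": time; "joint_positions": joint angles; "qd": joint speeds; "joint_torque": joint torques, N m; "position": TCP position; "tool_rot": TCP orientation; "ft_force": force on the tool from outside, world axes, zero at the start; "torque": the same for the moment, N m; "grip_width": opening from 0.0 (shut) to 1.0 (fully open); "grip_force": force on a finger pad.
Only numpy, scipy, OpenCV 4.12 (cv2) and the standard library are available. Lean on these libraries where they do the work, as an engineer would, in place of code of your own. Each camera call takes 0.05 s, during which the arm holds its last target. There are 200 camera calls.

## Working session

There is one attempt and no reset: what is moved stays moved. The work goes in short steps, Python scripts to look and compute and a tool call to move; the robot and the scene stay as the last step left them, time stands still between calls to the robot, and variables do not carry over. Pictures are saved under pics/ and viewed, at most 14 in all, crops included, and the job is handed in when it is done.

Besides the shell and the picture viewer there is one more tool, called as a command line: name --pt "numbers of a row" for each row, then --argument value for the rest. step_arm: Moves the arm, as the interface text tells. Its arguments: {"type":"object","properties":{"targets":{"type":"array"},"force":{"type":"number"}},"required":["targets"]}

```bash
ls; mkdir -p pics
cat > h.py <<'E'
import numpy as np, cv2
from scipy.spatial.transform import Rotation as R
from bench import ctrl
def grab(n):
    s=ctrl.get_state(); im,d=ctrl.get_image(n); return s,im,d
def save(im,f): cv2.imwrite('pics/'+f,cv2.cvtColor(im,cv2.COLOR_RGB2BGR))
def rays(n,uv,s=None):
    p=ctrl.camera_params(n); K=np.array(p['intrinsics']); uv=np.atleast_2d(np.array(uv,float))
    x=(uv[:,0]-K[0,2])/K[0,0]; y=(uv[:,1]-K[1,2])/K[1,1]
    if n=='wrist':
        r=np.hypot(x,y)+1e-12; d=np.c_[np.sin(r)*x/r,np.sin(r)*y/r,np.cos(r)]
        H=np.array(p['hand_eye']); T=np.eye(4); T[:3,:3]=R.from_rotvec(s['tool_rot']).as_matrix(); T[:3,3]=s['position']
        M=T@H; return M[:3,3],d@M[:3,:3].T
    d=np.c_[x,y,np.ones(len(x))]; Rm=R.from_rotvec(np.ravel(p['rvec'])).as_matrix()
    return -Rm.T@np.ravel(p['tvec']),d@Rm
def onz(n,uv,z,s=None):
    o,d=rays(n,uv,s); return o+d*((z-o[2])/d[:,2])[:,None]
def pts(n,uv,depth,s=None):
    o,d=rays(n,uv,s); uv=np.atleast_2d(uv).astype(int)
    z=depth[uv[:,1],uv[:,0]]
    if n=='wrist': 
        M=None
    return o+d*z[:,None]
def tri(a,b):
    (o1,d1),(o2,d2)=a,b; d1=d1[0]/np.linalg.norm(d1[0]); d2=d2[0]/np.linalg.norm(d2[0])
    t=np.linalg.lstsq(np.c_[d1,-d2],o2-o1,rcond=None)[0]; p,q=o1+t[0]*d1,o2+t[1]*d2
    return (p+q)/2,np.linalg.norm(p-q)
E
python3 - <<'E'
from h import *
for n in('top','side','wrist'):
    s,im,d=grab(n); save(im,n+'0.png'); np.savez('/tmp/%s0.npz'%n,im=im,d=d); p=ctrl.camera_params(n); print(n,p)
print(ctrl.get_state(),ctrl.tcp_to_grasp)
E
```

```text
pics
top {'intrinsics': array([[485.07231304,   0.        , 323.88472867],
       [  0.        , 485.07231304, 241.62417706],
       [  0.        ,   0.        ,   1.        ]]), 'rvec': array([ 2.13824295, -2.14737498,  0.16647135]), 'tvec': array([0.02287284, 0.54138337, 0.86745589])}
side {'intrinsics': array([[558.74534397,   0.        , 323.41831588],
       [  0.        , 558.74534397, 232.90481784],
       [  0.        ,   0.        ,   1.        ]]), 'rvec': array([ 2.23768123, -0.30242989,  0.15099696]), 'tvec': array([-0.51613121,  0.14705514,  1.07838694])}
wrist {'intrinsics': array([[371.64829954,   0.        , 317.25076408],
       [  0.        , 371.64829954, 239.79121632],
       [  0.        ,   0.        ,   1.        ]]), 'hand_eye': array([[ 6.77075516e-04, -9.69785259e-01, -2.43959204e-01,
         6.75716971e-02],
       [ 9.99999752e-01,  6.09735125e-04,  3.51547354e-04,
        -1.85708269e-03],
       [-1.92174946e-04, -2.43959382e-01,  9.69785431e-01,
        -1.62006398e-01],
       [ 0.00000000e+00,  0.00000000e+00,  0.00000000e+00,
         1.00000000e+00]])}
{'time': 0.15, 'joint_positions': array([-1.22091609,  0.32166431, -0.07008981,  1.45137624,  0.02258328,
        1.37079194, -0.05690775]), 'qd': array([ 1.01058085e-03,  2.69745032e-04,  3.60391384e-05, -3.71534169e-03,
       -1.14101996e-04, -1.00938854e-03, -4.22502423e-04]), 'joint_torque': array([ 2.21387277e-04, -4.91795862e+01, -4.04435461e-01, -3.12879932e+01,
       -6.37832657e-02,  4.03614447e-02,  1.13385486e-04]), 'position': array([0.21407914, 0.61330225, 0.22171457]), 'tool_rot': array([-5.24910981e-01, -3.09725006e+00,  2.26571051e-03]), 'ft_force': array([ 0.42068766,  0.52199616, -0.62067779]), 'torque': array([ 0.05990517, -0.03632316,  0.03495852]), 'grip_force': 0.0, 'grip_width': 0.9989499729137815} -0.0187
```

View pics/top0.png

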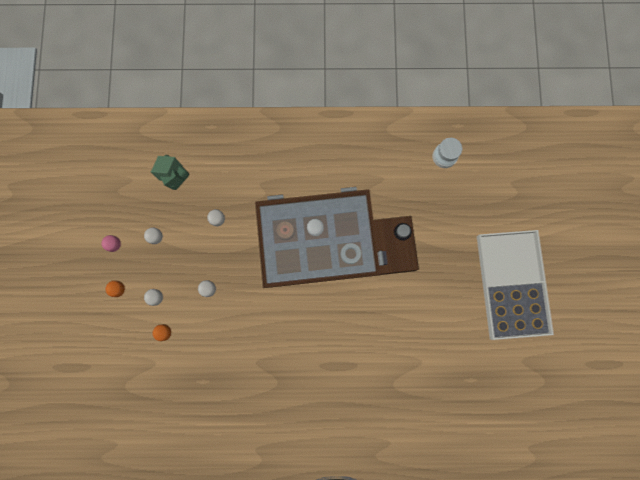

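View pics/side0.png

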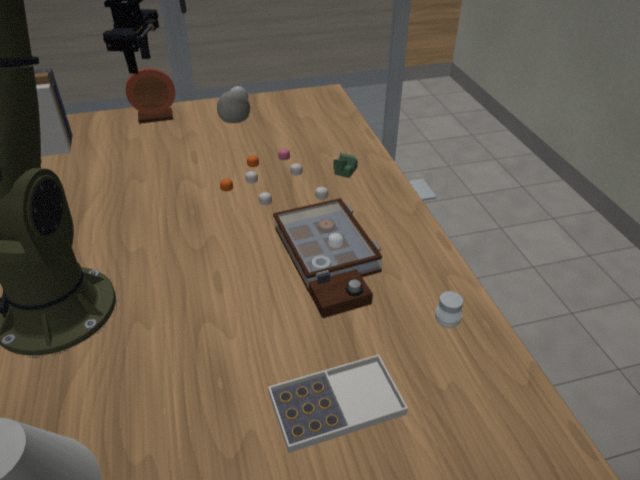

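The top view shows the grey stones at (216,218), (153,236), (153,297) and (206,289). The look-alikes are orange at (115,289) and (161,333) and pink at (111,243). The gauge is at (350,253), the shown stone at (316,228), the wood disc at (285,230), the button at (403,231) and the tray bay at (511,259). The side view agrees: grey stones at (321,192), (296,169), (251,177), (265,198); gauge at (321,262).

```bash
cat > m1.py <<'E'
from h import *
def blobs(im,box,lo,hi,amin=40):
    x0,y0,x1,y1=box; hsv=cv2.cvtColor(im,cv2.COLOR_RGB2HSV)
    m=cv2.inRange(hsv,lo,hi); k=np.zeros_like(m); k[y0:y1,x0:x1]=m[y0:y1,x0:x1]
    k=cv2.morphologyEx(k,cv2.MORPH_OPEN,np.ones((3,3)))
    n,l,st,c=cv2.connectedComponentsWithStats(k)
    return [(c[i],st[i,2:5]) for i in range(1,n) if st[i,4]>=amin]
if __name__=='__main__':
    t=np.load('/tmp/top0.npz'); s=np.load('/tmp/side0.npz')
    T=[b for b in blobs(t['im'],(90,195,245,350),(0,0,120),(180,50,255))]
    S=[b for b in blobs(s['im'],(215,140,340,210),(0,0,120),(180,50,255))]
    for a in T:
        best=min(((tri(rays('top',a[0]),rays('side',b[0])),b[0]) for b in S),key=lambda q:q[0][1])
        print(a[0].round(1),a[1],'onz11',onz('top',a[0],.011)[0].round(4),'tri',best[0][0].round(4),best[0][1].round(4),best[1].round(1))
    print('side n',len(S))
    for n,u,v in [('gauge',(350,253),(321,262)),('button',(403,231),(354,286)),('jade',(170,172),(345,165)),('jar',(450,146),(451,299)),('baycorner FL',(478,236),(328,372)),('bayFR',(539,231),(377,358))]:
        p,e=tri(rays('top',u),rays('side',v)); print(n,p.round(4),e.round(4), t['d'][u[1],u[0]])
    # brown rim
    hsv=cv2.cvtColor(t['im'],cv2.COLOR_RGB2HSV); 
    for u in [(265,280),(259,240),(395,260),(20,400),(400,80)]: print(u,hsv[u[1],u[0]])
    save(cv2.resize(t['im'][175:300,240:430],None,fx=4,fy=4,interpolation=cv2.INTER_CUBIC),'casetop.png')
    o,_=rays('top',(320,240)); print('topcam',o, rays('side',(0,0))[0])
E
python3 m1.py
```

```text
[214.1 217. ] [ 15  15 176] onz11 [0.5957 0.2345 0.011 ] tri [0.5943 0.2332 0.0168] 0.0004 [320.9 189.5]
[150.7 235. ] [ 14  15 169] onz11 [0.5606 0.3564 0.011 ] tri [0.5592 0.3545 0.0164] 0.001 [295.4 166. ]
[204.8 288.2] [ 15  15 183] onz11 [0.4573 0.2481 0.011 ] tri [0.4564 0.2468 0.0166] 0.0011 [264.2 195. ]
[150.8 296.8] [ 14  16 178] onz11 [0.4413 0.3503 0.011 ] tri [0.4404 0.3483 0.017 ] 0.0012 [250.4 173.6]
side n 5
gauge [ 0.5222 -0.0291  0.0239] 0.0003 0.9022769
button [ 0.5612 -0.1286  0.0394] 0.0006 0.9055784
jade [0.684  0.3221 0.0187] 0.0012 0.9278589
jar [ 0.7212 -0.2204  0.0526] 0.0045 0.9231165
baycorner FL [ 0.5119 -0.2774  0.0009] 0.0903 0.93954515
bayFR [ 0.5358 -0.3516  0.1071] 0.0253 0.95478386
(265, 280) [  9 121  74]
(259, 240) [ 15 128  72]
(395, 260) [ 11 129  73]
(20, 400) [ 18  99 147]
(400, 80) [ 26  15 137]
topcam [0.40298248 0.02276359 0.93977964] [ 0.29405355 -0.8537546   0.79722683]
```

View pics/casetop.png

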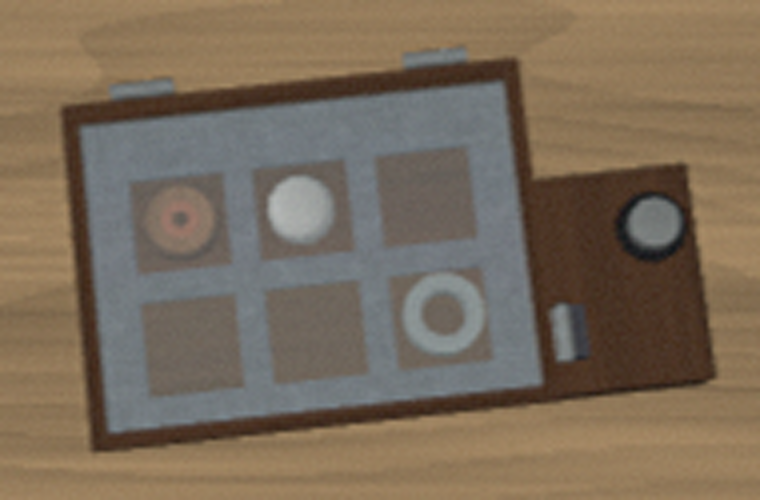

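The case crop shows the wood disc in pocket 3 at (181,215) and the shown stone in pocket 4 at (300,210). The gauge is in pocket 2 at (444,313). Pockets 0, 1 and 5 are empty. The button is at (655,222) and the latch nose at (570,332).

Run:
```python
from h import *
c=lambda L:[(240+u/4-.4,175+v/4-.4) for u,v in L]
lid=onz('top',c([(62,107),(517,59),(547,402),(93,450)]),.045)[:,:2]; print('lid FL FR NR NL',lid.round(4).tolist())
print([np.linalg.norm(lid[i]-lid[i-1]).round(4) for i in range(4)])
P=onz('top',c([(193,345),(317,331),(441,318),(181,222),(302,209),(426,197)]),.010)[:,:2]; print('pockets',P.round(4).tolist())
for a in (lid[1]-lid[0],lid[2]-lid[3],P[2]-P[0],P[5]-P[3]): print('yaw',np.degrees(np.arctan2(a[0],-a[1])).round(2))
print('button',onz('top',c([(655,222)]),.048)[0], 'gauge z',onz('top',c([(444,313)]),.019)[0],'nose',onz('top',c([(570,332)]),.05)[0])
print('bay corners outer z18',onz('top',[(477.5,236),(539.5,231),(545,284),(486,287)],.018)[:,:2].round(4).tolist())
q=P.mean(0); print(q)
s=ctrl.get_state(); print(np.degrees(R.from_rotvec(s['tool_rot']).as_euler('xyz')), R.from_rotvec(s['tool_rot']).as_matrix().round(3))
```

```text
lid FL FR NR NL [[0.6185, 0.1502], [0.641, -0.0652], [0.478, -0.0761], [0.4568, 0.1332]]
[np.float64(0.1626), np.float64(0.2166), np.float64(0.1634), np.float64(0.2103)]
pockets [[0.5091, 0.0901], [0.5157, 0.0303], [0.5217, -0.0296], [0.5693, 0.0964], [0.5755, 0.0375], [0.5812, -0.023]]
yaw 5.96
yaw 5.79
yaw 6.02
yaw 5.69
button [ 0.56163325 -0.12791958  0.048     ] gauge z [ 0.52298906 -0.03052726  0.019     ] nose [ 0.50986131 -0.08680636  0.05      ]
bay corners outer z18 [[0.5548, -0.2756], [0.5641, -0.3959], [0.462, -0.399], [0.4568, -0.2866]]
[0.54543443 0.03361947]
[-1.79916823e+02  3.83182527e-03  1.60762225e+02] [[-0.944  0.329 -0.   ]
 [ 0.329  0.944 -0.001]
 [-0.    -0.001 -1.   ]]
```

step_arm --pt "1.74 -3.7 0 0 0 -3.25 0" --pt "1.74 -3.7 0 0 0 -3.25 0" --pt "1.74 -3.7 0 0 0 -3.25 0" --pt "1.74 -3.7 0 0 0 -3.25 0" --pt "1.74 -3.7 0 0 0 -3.25 0" --force 20

```text
time: 0.57
position: [0.3017, 0.4267, 0.2222]
tool_rot: [-0.961, -2.991, 0.001]
ft_force: [0.9, 0.2, -0.0]
grip_width: 0.708
grip_force: 0.0
```

step_arm --pt "1.74 -3.7 0 0 0 -3.25 0" --pt "1.74 -3.7 0 0 0 -3.25 0" --pt "1.74 -3.7 0 0 0 -3.25 0" --pt "1.74 -3.7 0 0 0 -3.25 0" --pt "1.74 -3.7 0 0 0 -3.25 0"

```text
time: 0.98
position: [0.3885, 0.2416, 0.2226]
tool_rot: [-1.375, -2.825, -0.001]
ft_force: [0.7, -0.2, -0.1]
grip_width: 0.329
grip_force: 0.0
```

step_arm --pt "1.74 -3.7 0 0 0 -3.25 0" --pt "1.74 -3.7 0 0 0 -3.25 0" --pt "1.74 -3.7 0 0 0 -3.25 0" --pt "1.74 -3.7 0 0 0 -3.25 0" --pt "1.74 -3.7 0 0 0 -3.25 0"

```text
time: 1.4
position: [0.4755, 0.0567, 0.2227]
tool_rot: [1.76, 2.602, 0.001]
ft_force: [0.7, 1.4, 0.3]
grip_width: 0.018
grip_force: 0.0
```

step_arm --pt "1.74 -3.7 0 0 0 -3.25 0" --pt "1.74 -3.7 0 0 0 -3.25 0" --pt "1.74 -3.7 0 0 0 -3.25 0" --pt "0 0 0 0 0 -3.25 0" --pt "0 0 0 0 0 0 0"

```text
time: 1.82
position: [0.5275, -0.0554, 0.2223]
tool_rot: [2.048, 2.381, -0.002]
ft_force: [0.6, 0.8, 0.9]
grip_width: 0.004
grip_force: 0.0
```

Run:
```python
from h import *
s,im,d=grab('wrist'); save(im,'w1.png'); np.savez('/tmp/w1.npz',im=im,d=d,p=s['position'],r=s['tool_rot'])
print(s['joint_positions'].round(2),R.from_rotvec(s['tool_rot']).as_matrix().round(2))
```

```text
[-0.53  0.06  0.62  1.77 -0.04  1.32  0.24] [[-0.15  0.99 -0.  ]
 [ 0.99  0.15 -0.  ]
 [-0.   -0.   -1.  ]]
```

View pics/w1.png

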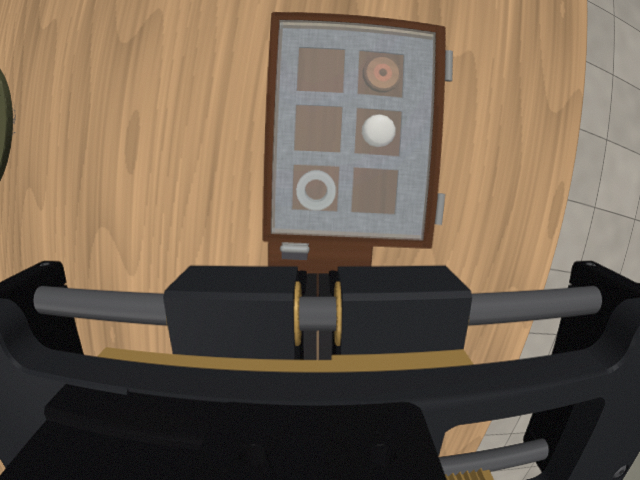

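The wrist view shows the gauge at (316,190), the shown stone at (379,131) and the wood disc at (383,72). Pockets 0, 1 and 5 are empty at (321,70), (318,128) and (375,190). The nose is at (295,250).

Run:
```python
from h import *
w=np.load('/tmp/w1.npz'); s=dict(position=w['p'],tool_rot=w['r'])
c=lambda u,v:(240+u/4-.4,175+v/4-.4)
for n,a,b in [('p0',(193,345),(321,70)),('p1',(317,331),(318,128)),('p5',(426,197),(375,190)),('gauge',(444,313),(316,190)),('nose',(570,332),(295,250)),('lidNL',(93,450),(272,13)),('lidFL',(62,107),(445,26)),('lidNR',(547,402),(263,240))]:
    p,e=tri(rays('top',c(*a)),rays('wrist',b,s)); print(n,p.round(4),e.round(4))
print(onz('wrist',[(321,70),(318,128),(375,190)],.010,s).round(4),onz('wrist',(316,190),.022,s))
```

```text
p0 [0.5083 0.0892 0.0093] 0.0026
p1 [0.5138 0.0292 0.0223] 0.0022
p5 [ 0.575  -0.0213  0.0413] 0.0005
gauge [ 0.5202 -0.0295  0.0413] 0.0007
nose [ 0.5094 -0.0863  0.0539] 0.0001
lidNL [0.4558 0.1323 0.0447] 0.0028
lidFL [0.6187 0.1508 0.0417] 0.0013
lidNR [ 0.4781 -0.0761  0.0646] 0.0057
[[ 0.5074  0.0881  0.01  ]
 [ 0.5134  0.0288  0.01  ]
 [ 0.5801 -0.024   0.01  ]] [[ 0.52062944 -0.03204682  0.022     ]]
```

step_arm --pt "1.5 -3.7 0 0 0 0 0" --pt "1.4 -3.5 0 0 0 0 0" --pt "0.6 0 -3 6.7 0 0 0" --pt "0 0 -4 6.7 0 0 0" --pt "0 0 -4 6.7 0 0 0"

```text
time: 2.28
position: [0.565, -0.1221, 0.1135]
tool_rot: [-1.868, -2.203, -0.402]
ft_force: [0.3, 0.4, -0.9]
grip_width: 0.004
grip_force: 0.0
```

step_arm --pt "0 0 -2 0 0 0 0" --pt "0 0 -2 0 0 0 0" --pt "0 0 -1.2 0 0 0 0" --pt "0 0 0 0 0 0 0" --pt "0 0 0 0 0 0 0"

```text
time: 2.7
position: [0.5627, -0.1224, 0.0609]
tool_rot: [-1.871, -2.199, -0.39]
ft_force: [-0.2, 0.4, 1.3]
grip_width: 0.007
grip_force: 0.0
```

Run:
```python
from h import *
s,im,d=grab('side'); save(cv2.resize(im[200:330,270:430],None,fx=4,fy=4,interpolation=cv2.INTER_CUBIC),'s1.png'); print(s['position'],s['ft_force'])
```

```text
[ 0.56268813 -0.12235528  0.06089773] [-0.17328373  0.39701083  1.30004787]
```

View pics/s1.png

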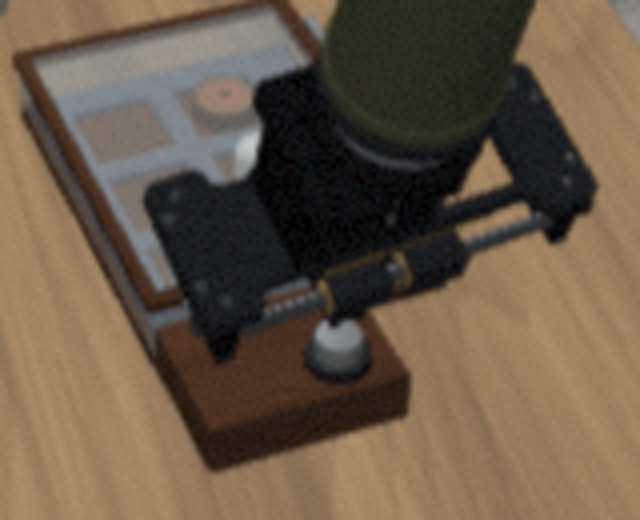

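The side crop shows the closed fingertips at (340,318), just above the button at (340,340), with the body leaning away from the lid. I'll shift 5 mm right and press.

step_arm --pt "0 -0.5 0 0 0 0 0" --pt "0 0 -0.8 0 0 0 0" --pt "0 0 -0.5 0 0 0 0" --pt "0 0 -0.3 0 0 0 0" --pt "0 0 0 0 0 0 0"

```text
time: 3.17
position: [0.5636, -0.1299, 0.0454]
tool_rot: [-1.877, -2.198, -0.392]
ft_force: [0.3, -1.6, 4.8]
grip_width: 0.004
grip_force: 2.4
```

step_arm --pt "0 0 -0.3 0 0 0 0" --pt "0 0 -0.2 0 0 0 0" --pt "0 0 0 0 0 0 0" --pt "0 0 0 0 0 0 0" --pt "0 0 0 0 0 0 0"

```text
time: 3.58
position: [0.5639, -0.13, 0.0444]
tool_rot: [-1.876, -2.197, -0.396]
ft_force: [-4.4, -1.7, 24.9]
grip_width: 0.007
grip_force: 12.2
```

step_arm --pt "0 -0.3 1 0 0 0 0" --pt "0 -1 3 0 0 0 0" --pt "0 -1 4 0 0 0 0" --pt "0 -1 4 0 0 0 0" --pt "0 -1 4 0 0 0 0"

```text
time: 4.0
position: [0.5616, -0.1722, 0.2008]
tool_rot: [-1.875, -2.195, -0.388]
ft_force: [1.6, -0.3, -0.9]
grip_width: 0.005
grip_force: 0.0
```

Run:
```python
from h import *
s,im,d=grab('side'); save(im,'s2.png'); print(s['position'])
```

```text
[ 0.56161405 -0.17223567  0.2008391 ]
```

View pics/s2.png

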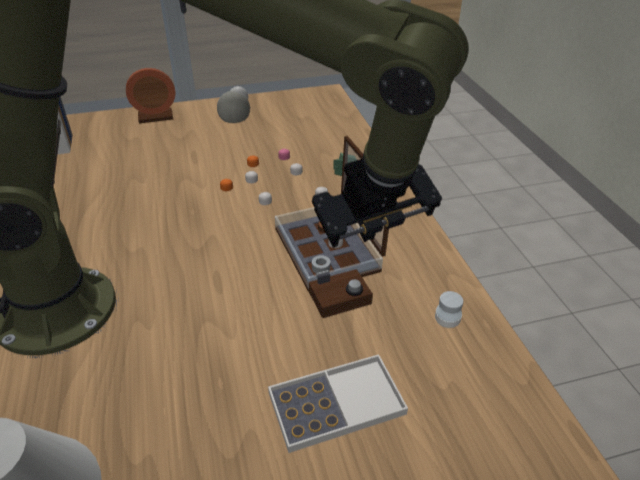

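The lid stands open behind the gripper, and the gauge (321,262) and stones are undisturbed. Next: untilt, yaw, and go above the gauge.

step_arm --pt "0 0 1 -6.7 0 0 0.55" --pt "0 0 1 -6.7 0 0 0.55" --pt "0 0 0 -6.6 0 0 0.55" --pt "-0.5 1.5 0 0 0 6.7 0.55" --pt "-0.5 1.5 0 0 0 6.7 0.55"

```text
time: 4.47
position: [0.5525, -0.1391, 0.2194]
tool_rot: [-1.734, -2.618, -0.002]
ft_force: [0.5, 0.2, 0.1]
grip_width: 0.296
grip_force: 0.0
```

step_arm --pt "-0.5 1.5 0 0 0 6.7 0.55" --pt "-0.5 1.5 0 0 0 6.7 0.55" --pt "-0.5 1.5 0 0 0 6.7 0.55" --pt "-0.5 1.5 0 0 0 6.7 0.55" --pt "-0.5 1.5 0 0 0 6.7 0.55"

```text
time: 4.88
position: [0.5266, -0.0663, 0.219]
tool_rot: [-0.911, -3.004, -0.001]
ft_force: [0.2, -1.0, 0.4]
grip_width: 0.541
grip_force: 0.0
```

step_arm --pt "-0.5 1.5 0 0 0 6.7 0.55" --pt "0 1 0 0 0 6.7 0.55" --pt "0 1 0 0 0 6.7 0.55" --pt "0 0 0 0 0 6.7 0.55" --pt "0 0 0 0 0 6.7 0.55"

```text
time: 5.3
position: [0.5219, -0.031, 0.2189]
tool_rot: [-0.003, -3.139, -0.001]
ft_force: [-0.2, 0.4, -0.2]
grip_width: 0.547
grip_force: 0.0
```

step_arm --pt "0 0 -3 0 0 6.7 0.55" --pt "0 0 -3 0 0 0 0.55" --pt "0 0 -3 0 0 0 0.55" --pt "0 0 0 0 0 0 0.55" --pt "0 0 0 0 0 0 0.55"

```text
time: 5.72
position: [0.5209, -0.0323, 0.1284]
tool_rot: [0.167, -3.131, 0.0]
ft_force: [0.3, 0.2, -0.0]
grip_width: 0.553
grip_force: 0.0
```

Run:
```python
from h import *
s,im,d=grab('wrist'); M=R.from_rotvec(s['tool_rot']).as_matrix(); print(s['position'],np.degrees(np.arctan2(M[1,0],M[0,0])),M[:,2],s['joint_positions'].round(2)); save(im,'w2.png')
```

```text
[ 0.52087766 -0.03225192  0.12835627] -173.88626254520744 [-5.76350484e-03 -4.26683734e-04 -9.99983300e-01] [-0.49  0.13  0.53  1.9  -0.07  1.14  1.75]
```

View pics/w2.png

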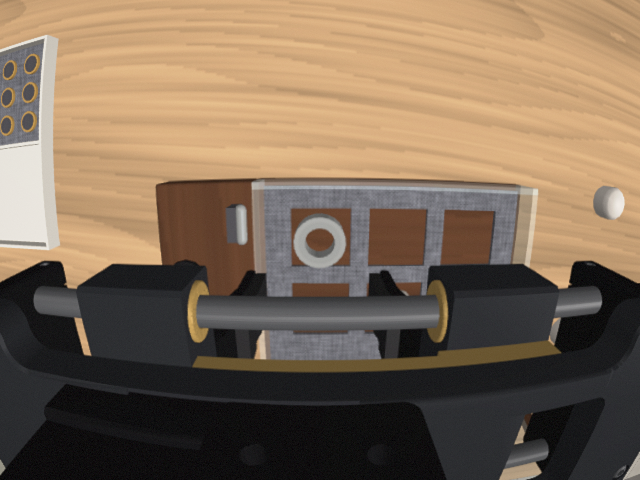

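The wrist view shows the gauge at (320,241) in pocket 2, and empty pockets 1 at (398,237) and 0 at (468,238). A loose stone is at (609,203).

Run:
```python
from h import *
im=cv2.imread('pics/w2.png')[:,:,::-1].copy(); s=ctrl.get_state()
print('gauge top',onz('wrist',[(294,241),(346,241),(320,216),(320,268),(320,240)],.028,s).round(4))
print('pockets rib',onz('wrist',[(321,237),(398,237),(468,238)],.013,s).round(4))
w=np.load('/tmp/w1.npz'); s1=dict(position=w['p'],tool_rot=w['r'])
for n,a,b in [('gauge',(320,241),(316,190)),('p1',(398,237),(318,128)),('p0',(468,238),(321,70)),('nose',(237,224),(295,250))]: print(n,tri(rays('wrist',a,s),rays('wrist',b,s1)))
```

```text
gauge top [[ 0.5234 -0.0504  0.028 ]
 [ 0.5193 -0.0124  0.028 ]
 [ 0.5028 -0.0335  0.028 ]
 [ 0.5421 -0.0292  0.028 ]
 [ 0.5206 -0.0315  0.028 ]]
pockets rib [[ 0.5219 -0.0305  0.013 ]
 [ 0.5153  0.0297  0.013 ]
 [ 0.5097  0.0895  0.013 ]]
gauge (array([ 0.52187226, -0.03010083,  0.02285404]), np.float64(0.002756744227677069))
p1 (array([0.51472367, 0.03082602, 0.0121382 ]), np.float64(0.002434532170106123))
p0 (array([0.50873233, 0.08964544, 0.01412388]), np.float64(0.0019480471896312418))
nose (array([ 0.51037485, -0.0880905 ,  0.04480165]), np.float64(0.0045222357633435545))
```

step_arm --pt "0 0.1 -3 0 0 0 0.55" --pt "0 0 -3 0 0 0 0.55" --pt "0 0 -3 0 0 0 0.55" --pt "0 0 -1.6 0 0 0 0.55" --pt "0 0 0 0 0 0 0.55"

```text
time: 6.18
position: [0.5213, -0.0311, 0.0223]
tool_rot: [0.168, -3.132, -0.0]
ft_force: [-0.5, 1.2, 0.7]
grip_width: 0.55
grip_force: 0.0
```

step_arm --pt "0 0 -0.2 0 0 0 0.55" --pt "0 0 0 0 0 0 0.55" --pt "0 0 0 0 0 0 0.2" --pt "0 0 0 0 0 0 0.2" --pt "0 0 0 0 0 0 0.2" --force 30

```text
time: 6.6
position: [0.5237, -0.0311, 0.0231]
tool_rot: [-0.168, 3.136, 0.001]
ft_force: [-0.4, 0.2, 5.6]
grip_width: 0.421
grip_force: 30.0
```

step_arm --pt "0 0 1 0 0 0 0.2" --pt "0 0 2 0 0 0 0.2" --pt "0 0 3 0 0 0 0.2" --pt "0 0 0 0 0 0 0.2" --pt "0 0 0 0 0 0 0.2" --force 40

```text
time: 7.02
position: [0.524, -0.0313, 0.0838]
tool_rot: [-0.167, 3.134, 0.001]
ft_force: [-0.8, 0.8, -0.8]
grip_width: 0.419
grip_force: 40.0
```

Run:
```python
from h import *
s,im,d=grab('wrist'); save(im,'w3.png'); print(s['position'],s['ft_force'],R.from_rotvec(s['tool_rot']).as_matrix()[:,2])
```

```text
[ 0.52398378 -0.0312802   0.08384624] [-0.81135172  0.80404893 -0.79083469] [ 0.00258655  0.00106523 -0.99999609]
```

View pics/w3.png

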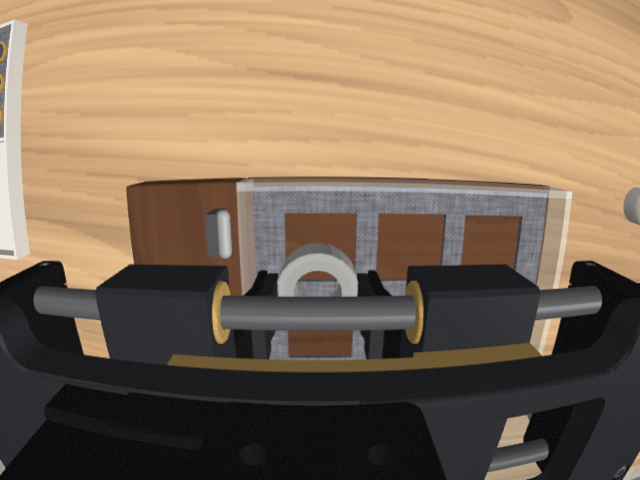

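The wrist view shows the ring held level between the fingers at (317,275), and pocket 2 now empty at (321,247). On to the tray.

step_arm --pt "0 0 3 0 0 0 0.2" --pt "0 -1 2 0 0 0 0.2" --pt "-0.2 -2.7 0 0 0 0 0.2" --pt "-0.2 -3 0 0 0 0 0.2" --pt "-0.2 -3 0 0 0 0 0.2"

```text
time: 7.48
position: [0.5156, -0.1286, 0.1308]
tool_rot: [0.17, -3.134, -0.001]
ft_force: [0.8, -1.0, -1.0]
grip_width: 0.419
grip_force: 40.0
```

step_arm --pt "-0.2 -3 0 0 0 0 0.2" --pt "-0.2 -3 0 0 0 0 0.2" --pt "-0.2 -3 0 0 0 0 0.2" --pt "-0.2 -3 0 0 0 0 0.2" --pt "0 -3 0 0 0 0 0.2"

```text
time: 7.9
position: [0.5068, -0.2792, 0.1302]
tool_rot: [0.167, -3.133, -0.002]
ft_force: [0.3, 0.1, -1.0]
grip_width: 0.416
grip_force: 40.0
```

step_arm --pt "0 -3 0 0 0 0 0.2" --pt "0 -3 -3 0 0 0 0.2" --pt "0 0 -3 0 0 0 0.2" --pt "0 0 0 0 0 0 0.2" --pt "0 0 0 0 0 0 0.2"

```text
time: 8.32
position: [0.5062, -0.3364, 0.0693]
tool_rot: [0.166, -3.13, -0.005]
ft_force: [-0.3, -0.0, -0.8]
grip_width: 0.417
grip_force: 40.0
```

Run:
```python
from h import *
s,im,d=grab('side'); save(im,'s3.png'); save(cv2.resize(im[300:470,220:440],None,fx=3,fy=3),'s3c.png')
s,im,d=grab('wrist'); save(im,'w4.png'); print(s['position'],s['ft_force'],s['grip_width'])
c=ctrl.camera_params('top'); Rm=R.from_rotvec(np.ravel(c['rvec'])).as_matrix()
```

```text
[ 0.50794889 -0.3367138   0.07129358] [-0.14582971  0.48491943 -0.59151866] 0.41787140026967395
```

View pics/w4.png

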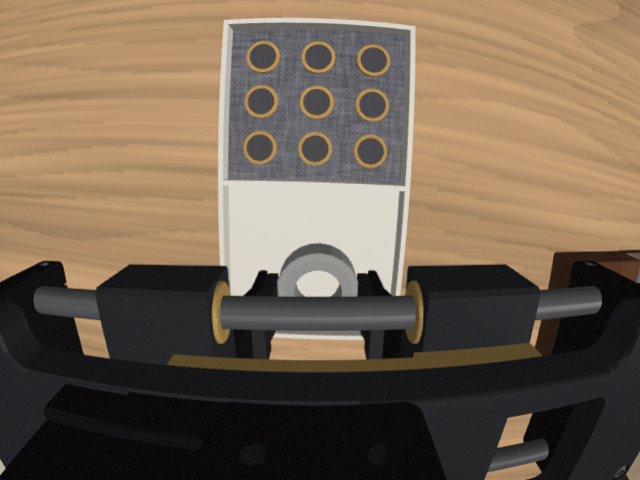

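The ring is over the bay, and the bay's walls are at (225,230), (402,230) and (320,335). Lower and release.

step_arm --pt "0 0 -2.5 0 0 0 0.2" --pt "0 0 -1.5 0 0 0 0.2" --pt "0 0 -0.8 0 0 0 0.2" --pt "0 0 -0.5 0 0 0 0.2" --pt "0 0 0 0 0 0 0.2"

```text
time: 8.83
position: [0.509, -0.3371, 0.0194]
tool_rot: [0.169, -3.136, -0.001]
ft_force: [-0.8, 0.2, -1.1]
grip_width: 0.416
grip_force: 40.0
```

step_arm --pt "0 0 -0.2 0 0 0 0.2" --pt "0 0 -0.2 0 0 0 0.2" --pt "0 0 0 0 0 0 0.2" --pt "0 0 0 0 0 0 0.2" --pt "0 0 0 0 0 0 0.2"

```text
time: 9.25
position: [0.5094, -0.3382, 0.0162]
tool_rot: [-0.168, 3.137, -0.001]
ft_force: [1.0, 0.1, 4.3]
grip_width: 0.421
grip_force: 40.0
```

step_arm --pt "0 0 0 0 0 0 0.6" --pt "0 0 0 0 0 0 0.6" --pt "0 0 0 0 0 0 0.6" --pt "0 0 3 0 0 0 0.6" --pt "0 0 4 0 0 0 0.6"

```text
time: 9.67
position: [0.5053, -0.3356, 0.0818]
tool_rot: [0.167, -3.127, -0.007]
ft_force: [0.8, 0.2, -0.6]
grip_width: 0.591
grip_force: 0.0
```

step_arm --pt "0 3 4 0 0 -2 0.6" --pt "0 4 0 0 0 -2 0.6" --pt "0 4 0 0 0 -2 0.6" --pt "0 4 0 0 0 -2 0.6" --pt "0 4 0 0 0 -2 0.6"

```text
time: 10.08
position: [0.5077, -0.1511, 0.1183]
tool_rot: [-0.11, -3.138, -0.001]
ft_force: [1.7, 0.0, 0.3]
grip_width: 0.6
grip_force: 0.0
```

Run:
```python
from h import *
from m1 import blobs
s,im,d=grab('top'); save(im,'t2.png'); np.savez('/tmp/t2.npz',im=im,d=d)
_,i2,_=grab('side'); save(i2,'s4.png')
print(ctrl.get_state()['position'])
T=blobs(im,(90,195,240,350),(0,0,120),(180,50,255)); S=blobs(i2,(215,140,340,212),(0,0,120),(180,50,255))
for a in T:
    b=min(S,key=lambda b:tri(rays('top',a[0]),rays('side',b[0]))[1]); p,e=tri(rays('top',a[0]),rays('side',b[0]))
    print(a[0].round(1),a[1],onz('top',a[0],.011)[0].round(4),p.round(4),e.round(4))
print(len(S))
a=np.hstack([cv2.resize(im[190:345,90:250],(400,388)),cv2.resize(i2[350:450,260:410],(400,388))]); save(a,'c4.png')
```

```text
[ 0.50875033 -0.14398004  0.11766189]
[214.7 216.9] [ 16  15 192] [0.5958 0.2334 0.011 ] [0.5511 0.2123 0.11  ] 0.0476
[151.5 235. ] [ 16  15 193] [0.5606 0.355  0.011 ] [0.5589 0.3533 0.016 ] 0.0016
[205.3 288.4] [ 16  16 201] [0.4569 0.2472 0.011 ] [0.4561 0.246  0.0162] 0.0009
[151.6 296.9] [ 16  17 206] [0.4411 0.3488 0.011 ] [0.4399 0.347  0.0165] 0.002
3
```

View pics/c4.png

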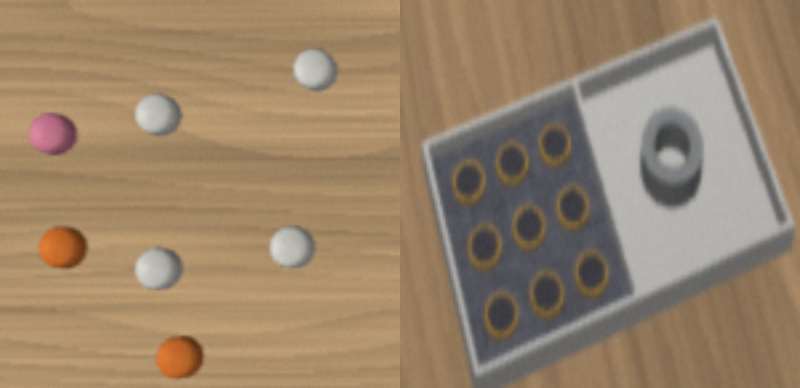

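The crops show the ring standing in the bay (670,150) and all four grey stones where they were. Next is stone C at (0.456, 0.246).

step_arm --pt "-0.5 3.9 0 0 0 2 0.6" --pt "-0.5 3.9 0 0 0 2 0.6" --pt "-0.5 3.9 0 0 0 2 0.6" --pt "-0.5 3.9 0 0 0 2 0.6" --pt "-0.5 3.9 0 0 0 2 0.6" --force 25

```text
time: 10.6
position: [0.4826, 0.0433, 0.1183]
tool_rot: [0.169, -3.135, -0.0]
ft_force: [1.1, 0.4, -0.2]
grip_width: 0.603
grip_force: 0.0
```

step_arm --pt "-0.5 3.9 0 0 0 0 0.6" --pt "-0.5 3.9 0 0 0 0 0.6" --pt "-0.6 3.9 0 0 0 0 0.6" --pt "-0.6 3.9 0 0 0 0 0.6" --pt "-0.6 3.9 0 0 0 0 0.6"

```text
time: 11.02
position: [0.4549, 0.2383, 0.1182]
tool_rot: [0.167, -3.135, 0.0]
ft_force: [0.7, 0.4, 0.4]
grip_width: 0.601
grip_force: 0.0
```

step_arm --pt "0 0 -3 0 0 0 0.6" --pt "0 0 0 0 0 0 0.6" --pt "0 0 0 0 0 0 0.6" --pt "0 0 0 0 0 0 0.6" --pt "0 0 0 0 0 0 0.6"

```text
time: 11.43
position: [0.4567, 0.2361, 0.0896]
tool_rot: [0.163, -3.137, -0.001]
ft_force: [-1.4, -0.1, -0.5]
grip_width: 0.603
grip_force: 0.0
```

```bash
cat > st.py <<'E'
from h import *
from m1 import blobs
import sys
s,im,d=grab('wrist'); M=R.from_rotvec(s['tool_rot']).as_matrix()
print('tcp',s['position'].round(4),'yaw',np.degrees(np.arctan2(M[1,0],M[0,0])).round(1)); save(im,sys.argv[1])
for c,a in blobs(im,(0,0,640,290),(0,0,120),(180,40,255),250):
    print(c.round(1),a,onz('wrist',c,.015,s)[0].round(4))
E
python3 st.py w5.png
```

```text
tcp [0.4567 0.2361 0.0896] yaw -174.0
[475.4 243.3] [  38   42 1265] [0.4391 0.3448 0.015 ]
[330.2 251. ] [  47   46 1681] [0.4548 0.2436 0.015 ]
[ 97.6 249.7] [ 171   26 1408] [0.473 0.071 0.015]
```

step_arm --pt "-0.1 0.8 -3 0 0 0 0.6" --pt "0 0 -3 0 0 0 0.6" --pt "0 0 -1.8 0 0 0 0.6" --pt "0 0 -0.4 0 0 0 0.6" --pt "0 0 0 0 0 0 0.6"

```text
time: 11.9
position: [0.4542, 0.2442, 0.006]
tool_rot: [0.165, -3.134, 0.001]
ft_force: [-0.9, -0.8, 0.2]
grip_width: 0.598
grip_force: 0.0
```

step_arm --pt "0 0 0 0 0 0 0.6" --pt "0 0 0 0 0 0 0.2" --pt "0 0 0 0 0 0 0.2" --pt "0 0 0 0 0 0 0.2" --pt "0 0 0 0 0 0 0.2"

```text
time: 12.32
position: [0.4549, 0.2456, 0.0073]
tool_rot: [0.168, -3.137, -0.002]
ft_force: [0.1, -0.7, 0.2]
grip_width: 0.382
grip_force: 0.1
```

step_arm --pt "0 0 0 0 0 0 0.2" --pt "0 0 0 0 0 0 0.2" --pt "0 0 1 0 0 0 0.2" --pt "0 0 2 0 0 0 0.2" --pt "0 0 3 0 0 0 0.2"

```text
time: 12.73
position: [0.4523, 0.2439, 0.0652]
tool_rot: [0.167, -3.131, 0.005]
ft_force: [-0.3, 0.5, -0.6]
grip_width: 0.349
grip_force: 25.0
```

step_arm --pt "0 0 2 0 0 0 0.2" --pt "1 -3.5 0 0 0 0 0.2" --pt "1 -3.6 0 0 0 0 0.2" --pt "1 -3.6 0 0 0 0 0.2" --pt "1 -3.6 0 0 0 0 0.2"

```text
time: 13.15
position: [0.4945, 0.1009, 0.0872]
tool_rot: [0.169, -3.136, -0.001]
ft_force: [1.1, 0.2, -1.1]
grip_width: 0.355
grip_force: 25.0
```

step_arm --pt "1 -3.6 0 0 0 0 0.2" --pt "1 -3.6 0 0 0 0 0.2" --pt "0 0 0 0 0 0 0.2" --pt "0 0 0 0 0 0 0.2" --pt "0 0 0 0 0 0 0.2"

```text
time: 13.57
position: [0.5142, 0.0307, 0.0866]
tool_rot: [0.167, -3.135, -0.002]
ft_force: [-0.3, 0.1, -0.0]
grip_width: 0.354
grip_force: 25.0
```

step_arm --pt "0 0 -3 0 0 0 0.2" --pt "0 0 -2 0 0 0 0.2" --pt "0 0 -1.3 0 0 0 0.2" --pt "0 0 -0.5 0 0 0 0.2" --pt "0 0 0 0 0 0 0.2"

```text
time: 13.98
position: [0.5134, 0.0321, 0.0179]
tool_rot: [0.172, -3.133, -0.001]
ft_force: [0.6, 0.5, -0.2]
grip_width: 0.345
grip_force: 25.0
```

step_arm --pt "0 0 -0.1 0 0 0 0.2" --pt "0 0 0 0 0 0 0.2" --pt "0 0 0 0 0 0 0.5" --pt "0 0 0 0 0 0 0.5" --pt "0 0 0 0 0 0 0.5"

```text
time: 14.4
position: [0.5147, 0.0305, 0.0178]
tool_rot: [0.168, -3.136, -0.001]
ft_force: [0.3, 0.8, -0.4]
grip_width: 0.473
grip_force: 0.0
```

step_arm --pt "0 0 1 0 0 0 0.5" --pt "0 0 3 0 0 0 0.5" --pt "0 0 4 0 0 0 0.55" --pt "0 0 1 0 0 0 0.55" --pt "0 0 0 0 0 0 0.55"

```text
time: 14.82
position: [0.5176, 0.0305, 0.112]
tool_rot: [-0.167, 3.131, 0.004]
ft_force: [-0.2, 0.6, 0.4]
grip_width: 0.542
grip_force: 0.0
```

```bash
python3 st.py w6.png
```

```text
tcp [0.5176 0.0305 0.112 ] yaw -173.9
[332.4 190.6] [ 319   41 4620] [0.4788 0.0362 0.015 ]
[195.7 203.4] [ 35  29 562] [ 0.4975 -0.0615  0.015 ]
[272.9 204.1] [ 25  27 349] [ 0.4927 -0.0046  0.015 ]
[146.1 224. ] [ 13  39 393] [ 0.5167 -0.1021  0.015 ]
[318.3 241.4] [  45   48 1670] [0.5164 0.0302 0.015 ]
[197.7 255.1] [ 18  21 263] [ 0.5366 -0.0588  0.015 ]
[303.6 270.8] [  87   41 1251] [0.5398 0.0219 0.015 ]
[360.  267.7] [ 34  46 611] [0.5331 0.063  0.015 ]
[442.4 255.4] [ 20  21 266] [0.5174 0.1249 0.015 ]
```

step_arm --pt "-0.8 3.5 0 0 0 0 0.6" --pt "-0.9 3.5 0 0 0 0 0.6" --pt "-0.9 3.5 0 0 0 0 0.6" --pt "-0.9 3.5 0 0 0 0 0.6" --pt "-0.9 3.5 0 0 0 0 0.6"

```text
time: 15.28
position: [0.4687, 0.2062, 0.1061]
tool_rot: [0.167, -3.133, 0.001]
ft_force: [0.4, -0.1, -0.0]
grip_width: 0.596
grip_force: 0.0
```

step_arm --pt "-0.9 3.5 0 0 0 0 0.6" --pt "-0.9 3.5 0 0 0 0 0.6" --pt "-0.9 3.5 -1 0 0 0 0.6" --pt "-0.7 3.4 -1 0 0 0 0.6" --pt "0 0 0 0 0 0 0.6"

```text
time: 15.7
position: [0.4307, 0.3513, 0.084]
tool_rot: [0.183, -3.129, -0.002]
ft_force: [-0.5, 0.7, -0.0]
grip_width: 0.6
grip_force: 0.0
```

```bash
python3 st.py w7.png
```

```text
tcp [0.4307 0.3513 0.084 ] yaw -173.3
[307.5 266.5] [  47   45 1717] [0.4389 0.3449 0.015 ]
[ 22.8 262.2] [ 46  15 291] [0.4682 0.1068 0.015 ]
```

step_arm --pt "0 0 -1 0 0 0 0.6" --pt "0 0 0 0 0 0 0.6" --pt "0 0 0 0 0 0 0.6" --pt "0 0 0 0 0 0 0.6" --pt "0 0 0 0 0 0 0.6"

```text
time: 16.17
position: [0.4371, 0.3434, 0.0778]
tool_rot: [0.165, -3.136, -0.001]
ft_force: [-0.1, 0.5, -0.7]
grip_width: 0.598
grip_force: 0.0
```

```bash
python3 st.py w8.png
```

```text
tcp [0.4371 0.3434 0.0778] yaw -174.0
[320.9 260.9] [  48   47 1821] [0.439  0.3448 0.015 ]
[ 24.2 261.1] [ 48  17 322] [0.4682 0.1066 0.015 ]
```

step_arm --pt "0.2 0.1 -3 0 0 0 0.6" --pt "0 0 -2.5 0 0 0 0.6" --pt "0 0 -1.6 0 0 0 0.6" --pt "0 0 0 0 0 0 0.6" --pt "0 0 0 0 0 0 0.6"

```text
time: 16.63
position: [0.4382, 0.3447, 0.0062]
tool_rot: [0.167, -3.135, 0.001]
ft_force: [0.6, 0.0, 0.2]
grip_width: 0.596
grip_force: 0.0
```

step_arm --pt "0 0 0 0 0 0 0.2" --pt "0 0 0 0 0 0 0.2" --pt "0 0 0 0 0 0 0.2" --pt "0 0 0 0 0 0 0.2" --pt "0 0 0 0 0 0 0.2"

```text
time: 17.05
position: [0.439, 0.3458, 0.0075]
tool_rot: [0.168, -3.137, -0.002]
ft_force: [-0.5, -0.0, 3.0]
grip_width: 0.35
grip_force: 25.0
```

step_arm --pt "0 0 1 0 0 0 0.2" --pt "0 0 2 0 0 0 0.2" --pt "0 0 3 0 0 0 0.2" --pt "0 0 2 0 0 0 0.2" --pt "1 -3.5 0 0 0 0 0.2"

```text
time: 17.47
position: [0.4483, 0.3199, 0.0921]
tool_rot: [-0.183, 3.132, 0.017]
ft_force: [0.6, 1.3, 0.5]
grip_width: 0.351
grip_force: 25.0
```

step_arm --pt "1 -3.7 0 0 0 0 0.2" --pt "1 -3.7 0 0 0 0 0.2" --pt "1 -3.7 0 0 0 0 0.2" --pt "1 -3.7 0 0 0 0 0.2" --pt "1 -3.6 0 0 0 0 0.2"

```text
time: 17.88
position: [0.4986, 0.1243, 0.0873]
tool_rot: [0.167, -3.136, -0.001]
ft_force: [0.4, 1.0, -0.1]
grip_width: 0.351
grip_force: 25.0
```

step_arm --pt "1 -3.6 0 0 0 0 0.2" --pt "0 0 0 0 0 0 0.2" --pt "0 0 0 0 0 0 0.2" --pt "0 0 0 0 0 0 0.2" --pt "0 0 0 0 0 0 0.2"

```text
time: 18.3
position: [0.5081, 0.0919, 0.0867]
tool_rot: [0.171, -3.135, -0.002]
ft_force: [-1.2, 0.3, -1.0]
grip_width: 0.352
grip_force: 25.0
```

step_arm --pt "0.1 -0.2 -3 0 0 0 0.2" --pt "0 0 -2 0 0 0 0.2" --pt "0 0 -1.4 0 0 0 0.2" --pt "0 0 -0.5 0 0 0 0.2" --pt "0 0 0 0 0 0 0.2"

```text
time: 18.72
position: [0.5085, 0.0898, 0.0172]
tool_rot: [0.172, -3.133, -0.001]
ft_force: [0.1, -0.4, -0.1]
grip_width: 0.354
grip_force: 25.0
```

step_arm --pt "0 0 0 0 0 0 0.2" --pt "0 0 0 0 0 0 0.2" --pt "0 0 0 0 0 0 0.48" --pt "0 0 0 0 0 0 0.48" --pt "0 0 0 0 0 0 0.48"

```text
time: 19.13
position: [0.5095, 0.0885, 0.0177]
tool_rot: [0.168, -3.136, -0.001]
ft_force: [0.5, 0.2, 0.5]
grip_width: 0.459
grip_force: 0.0
```

step_arm --pt "0 0 1 0 0 0 0.48" --pt "0 0 3 0 0 0 0.48" --pt "0 0 4 0 0 0 0.55" --pt "0 0 1 0 0 0 0.55" --pt "0 0 0 0 0 0 0.55"

```text
time: 19.55
position: [0.5126, 0.0889, 0.112]
tool_rot: [-0.167, 3.131, 0.005]
ft_force: [-0.2, 0.4, 0.1]
grip_width: 0.539
grip_force: 0.0
```

```bash
python3 st.py w9.png
python3 - <<'E'
from h import *
from m1 import blobs
s,im,d=grab('top'); save(im,'t3.png')
for a in blobs(im,(90,195,240,350),(0,0,120),(180,50,255)): print(a[0].round(1),a[1],onz('top',a[0],.0165)[0].round(4))
E
```

```text
tcp [0.5126 0.0889 0.112 ] yaw -173.9
[239.  184.2] [ 306   27 2089] [0.4758 0.0285 0.015 ]
[ 77.6 223.6] [ 12  36 319] [ 0.5175 -0.1105  0.015 ]
[236.6 239.7] [  46   46 1642] [0.5164 0.0293 0.015 ]
[318.1 241.2] [  45   47 1665] [0.5112 0.0885 0.015 ]
[151.5 235. ] [ 16  15 194] [0.5596 0.3529 0.0165]
```

step_arm --pt "0.4 3.7 0 0 0 0 0.6" --pt "0.4 3.8 0 0 0 0 0.6" --pt "0.8 3.8 0 0 0 0 0.6" --pt "0.8 3.8 0 0 0 0 0.6" --pt "0.8 3.8 0 0 0 0 0.6"

```text
time: 20.07
position: [0.5403, 0.2784, 0.1054]
tool_rot: [0.167, -3.132, 0.002]
ft_force: [-0.2, 0.2, 0.6]
grip_width: 0.598
grip_force: 0.0
```

step_arm --pt "0.8 3.8 -1 0 0 0 0.6" --pt "0.7 3.7 -2 0 0 0 0.6" --pt "0 0 0 0 0 0 0.6" --pt "0 0 0 0 0 0 0.6" --pt "0 0 0 0 0 0 0.6"

```text
time: 20.48
position: [0.5554, 0.3499, 0.0757]
tool_rot: [0.167, -3.133, 0.005]
ft_force: [0.7, -1.0, -0.5]
grip_width: 0.597
grip_force: 0.0
```

```bash
python3 st.py w10.png
```

```text
tcp [0.5554 0.3499 0.0757] yaw -173.9
[ 28.9 183.4] [  34  162 3032] [0.5229 0.1259 0.015 ]
[  6.1 166.1] [ 15  36 461] [0.5102 0.098  0.015 ]
[320.2 262.6] [  49   47 1878] [0.5576 0.3507 0.015 ]
```

step_arm --pt "0.2 0.1 -3 0 0 0 0.6" --pt "0 0 -2.4 0 0 0 0.6" --pt "0 0 -1.5 0 0 0 0.6" --pt "0 0 0 0 0 0 0.6" --pt "0 0 0 0 0 0 0.6"

```text
time: 20.95
position: [0.5584, 0.3504, 0.0091]
tool_rot: [0.164, -3.135, 0.001]
ft_force: [0.4, -0.9, 1.1]
grip_width: 0.597
grip_force: 0.0
```

step_arm --pt "0 0 0 0 0 0 0.2" --pt "0 0 0 0 0 0 0.2" --pt "0 0 0 0 0 0 0.2" --pt "0 0 0 0 0 0 0.2" --pt "0 0 0 0 0 0 0.2"

```text
time: 21.37
position: [0.5589, 0.3528, 0.0101]
tool_rot: [0.168, -3.137, -0.002]
ft_force: [-0.9, -0.3, 3.8]
grip_width: 0.348
grip_force: 25.0
```

step_arm --pt "0 0 1 0 0 0 0.2" --pt "0 0 2 0 0 0 0.2" --pt "0 0 3 0 0 0 0.2" --pt "0 0 2 0 0 0 0.2" --pt "-0.5 -3.5 0 0 0 0 0.2"

```text
time: 21.78
position: [0.5549, 0.3276, 0.0949]
tool_rot: [-0.182, 3.129, 0.017]
ft_force: [0.1, 0.9, -0.7]
grip_width: 0.351
grip_force: 25.0
```

step_arm --pt "-0.6 -3.5 0.5 0 0 0 0.2" --pt "-0.6 -3.5 0 0 0 0 0.2" --pt "-0.6 -3.5 0 0 0 0 0.2" --pt "-0.6 -3.5 0 0 0 0 0.2" --pt "-0.6 -3.5 0 0 0 0 0.2"

```text
time: 22.2
position: [0.5228, 0.1409, 0.0946]
tool_rot: [0.168, -3.136, -0.001]
ft_force: [0.5, -0.0, 0.1]
grip_width: 0.353
grip_force: 25.0
```

step_arm --pt "0 -3.5 0 0 0 0 0.2" --pt "0 -3.5 0 0 0 0 0.2" --pt "0 -3.5 0 0 0 0 0.2" --pt "0 -3.5 0 0 0 0 0.2" --pt "0 -3.2 0 0 0 0 0.2"

```text
time: 22.62
position: [0.523, -0.0318, 0.0948]
tool_rot: [0.166, -3.136, -0.001]
ft_force: [1.2, -0.9, -1.7]
grip_width: 0.348
grip_force: 25.0
```

step_arm --pt "0 0 -2 0 0 0 0.2" --pt "0 0 0 0 0 0 0.2" --pt "0 0 0 0 0 0 0.2" --pt "0 0 0 0 0 0 0.2" --pt "0 0 0 0 0 0 0.2"

```text
time: 23.03
position: [0.5239, -0.0281, 0.0747]
tool_rot: [0.171, -3.136, -0.001]
ft_force: [0.4, 0.1, -0.5]
grip_width: 0.352
grip_force: 25.0
```

step_arm --pt "-0.2 -0.2 -2.5 0 0 0 0.2" --pt "0 0 -1.6 0 0 0 0.2" --pt "0 0 -0.8 0 0 0 0.2" --pt "0 0 -0.5 0 0 0 0.2" --pt "0 0 0 0 0 0 0.2"

```text
time: 23.45
position: [0.5216, -0.0308, 0.0203]
tool_rot: [0.169, -3.135, -0.001]
ft_force: [-0.0, -0.1, -0.4]
grip_width: 0.352
grip_force: 25.0
```

step_arm --pt "0 0 0 0 0 0 0.2" --pt "0 0 0 0 0 0 0.2" --pt "0 0 0 0 0 0 0.48" --pt "0 0 0 0 0 0 0.48" --pt "0 0 0 0 0 0 0.48"

```text
time: 23.87
position: [0.5216, -0.0316, 0.0203]
tool_rot: [0.167, -3.136, -0.001]
ft_force: [0.4, -0.3, 0.9]
grip_width: 0.455
grip_force: 0.0
```

step_arm --pt "0 0 1 0 0 0 0.48" --pt "0 0 3 0 0 0 0.48" --pt "0 0 4 0 0 0 0.55" --pt "0 0 1 0 0 0 0.55" --pt "0 0 0 0 0 0 0.55"

```text
time: 24.28
position: [0.5244, -0.0318, 0.1144]
tool_rot: [-0.167, 3.131, 0.002]
ft_force: [0.3, -0.5, 0.4]
grip_width: 0.542
grip_force: 0.0
```

```bash
python3 st.py w11.png
python3 - <<'E'
from h import *
from m1 import blobs
s,im,d=grab('top'); save(im,'t4.png')
for a in blobs(im,(90,195,240,350),(0,0,120),(180,50,255)): print(a[0].round(1),a[1],onz('top',a[0],.0165)[0].round(4))
E
```

```text
tcp [ 0.5244 -0.0318  0.1144] yaw -173.9
[ 25.9 162.1] [  50  223 6794] [ 0.4799 -0.295   0.015 ]
[375.3 192.7] [ 301   43 4808] [0.4839 0.0045 0.015 ]
[510.5 206.2] [ 28  27 363] [0.4797 0.1144 0.015 ]
[236.4 221.9] [ 12  41 420] [ 0.5156 -0.0929  0.015 ]
[318.1 239.2] [  45   47 1647] [ 0.5222 -0.0323  0.015 ]
[276.8 232.3] [ 27  31 406] [ 0.5203 -0.0626  0.015 ]
[404.6 239.8] [  46   45 1586] [0.5159 0.0313 0.015 ]
[477.6 241. ] [  43   44 1404] [0.5105 0.0908 0.015 ]
[280.4 268.5] [ 43  47 937] [ 0.5476 -0.0578  0.015 ]
[361.8 266.8] [ 38  47 688] [0.5399 0.0023 0.015 ]
[320.7 274.7] [ 25  16 298] [ 0.5492 -0.0275  0.015 ]
[410.4 273.4] [ 33  16 403] [0.5415 0.0404 0.015 ]
[214.6 216.9] [ 16  15 191] [0.5947 0.2324 0.0165]
```

step_arm --pt "-0.4 2.2 2 0 0 -6.5 0.6" --pt "-0.4 2.2 1 0 0 -6.5 0.6" --pt "-0.4 2.2 0 0 0 -6.5 0.6" --pt "-0.4 2.2 0 0 0 -6.5 0.6" --pt "-0.4 2.2 0 0 0 -6.5 0.6"

```text
time: 24.8
position: [0.4999, 0.0792, 0.1385]
tool_rot: [-0.725, -3.053, 0.001]
ft_force: [-0.6, 0.2, 0.2]
grip_width: 0.598
grip_force: 0.0
```

step_arm --pt "0 2.2 0 0 0 -6.5 0.6" --pt "0 2.2 0 0 0 -6.5 0.6" --pt "0 2.2 0 0 0 -6.5 0.6" --pt "0 2.2 0 0 0 -6.5 0.6" --pt "0 2.2 0 0 0 -6.5 0.6"

```text
time: 25.22
position: [0.4999, 0.189, 0.138]
tool_rot: [-1.551, -2.729, 0.003]
ft_force: [-0.3, -0.9, 0.9]
grip_width: 0.598
grip_force: 0.0
```

step_arm --pt "0 2.2 0 0 0 -6.5 0.6" --pt "0 2.2 0 0 0 -6.5 0.6" --pt "2 0 0 0 0 -6.5 0.6" --pt "2.3 0 0 0 0 -5.5 0.6" --pt "2.4 0 0 0 0 0 0.6"

```text
time: 25.63
position: [0.5674, 0.233, 0.1378]
tool_rot: [-2.1, -2.333, 0.003]
ft_force: [1.0, -0.4, 0.8]
grip_width: 0.601
grip_force: 0.0
```

step_arm --pt "2.4 0 -3 0 0 0 0.6" --pt "0 0 -3 0 0 0 0.6" --pt "0 0 0 0 0 0 0.6" --pt "0 0 0 0 0 0 0.6" --pt "0 0 0 0 0 0 0.6"

```text
time: 26.05
position: [0.5917, 0.2324, 0.0799]
tool_rot: [-2.099, -2.336, -0.001]
ft_force: [0.1, -0.6, 0.3]
grip_width: 0.601
grip_force: 0.0
```

```bash
python3 st.py w12.png
```

```text
tcp [0.5917 0.2324 0.0799] yaw 96.1
[625.9 160. ] [  44  283 6875] [0.8246 0.3313 0.015 ]
[322.6 254.1] [  48   51 1918] [0.5933 0.2314 0.015 ]
```

step_arm --pt "0.1 -0.1 -3 0 0 0 0.6" --pt "0 0 -2.7 0 0 0 0.6" --pt "0 0 -1.7 0 0 0 0.6" --pt "0 0 0 0 0 0 0.6" --pt "0 0 0 0 0 0 0.6"

```text
time: 26.52
position: [0.5933, 0.2319, 0.007]
tool_rot: [-2.099, -2.336, -0.003]
ft_force: [-0.2, 0.0, 0.6]
grip_width: 0.596
grip_force: 0.0
```

step_arm --pt "0 0 0 0 0 0 0.2" --pt "0 0 0 0 0 0 0.2" --pt "0 0 0 0 0 0 0.2" --pt "0 0 0 0 0 0 0.2" --pt "0 0 0 0 0 0 0.2"

```text
time: 26.93
position: [0.594, 0.2318, 0.0072]
tool_rot: [-2.1, -2.336, -0.005]
ft_force: [0.1, 0.9, 3.8]
grip_width: 0.356
grip_force: 25.0
```

step_arm --pt "0 0 1 0 0 0 0.2" --pt "0 0 3 0 0 0 0.2" --pt "0 0 4 0 0 0 0.2" --pt "-2 0 4 0 0 0 0.2" --pt "-3 0 0 0 0 0 0.2"

```text
time: 27.35
position: [0.5514, 0.2319, 0.132]
tool_rot: [2.1, 2.329, 0.024]
ft_force: [2.2, 0.6, 0.6]
grip_width: 0.355
grip_force: 25.0
```

step_arm --pt "-3 -1.5 1 0 0 6.9 0.2" --pt "-1.3 -2 0 0 0 6.9 0.2" --pt "0 -2 0 0 0 6.9 0.2" --pt "0 -2 0 0 0 6.9 0.2" --pt "0 -2 0 0 0 6.9 0.2"

```text
time: 27.77
position: [0.5012, 0.1356, 0.134]
tool_rot: [-1.303, -2.858, -0.003]
ft_force: [0.7, -0.9, 0.4]
grip_width: 0.355
grip_force: 25.0
```

step_arm --pt "0 -2 0 0 0 6.9 0.2" --pt "0 -2 0 0 0 6.9 0.2" --pt "0 -2 0 0 0 6.9 0.2" --pt "0 -2 0 0 0 6.9 0.2" --pt "0 -2 0 0 0 6.9 0.2"

```text
time: 28.18
position: [0.5014, 0.0352, 0.1338]
tool_rot: [-0.398, -3.115, -0.001]
ft_force: [-0.0, 0.3, 0.0]
grip_width: 0.352
grip_force: 25.0
```

step_arm --pt "0 -2 0 0 0 6.9 0.2" --pt "0 -2 0 0 0 6.9 0.2" --pt "0 -2 0 0 0 6.9 0.2" --pt "0 0 0 0 0 0 0.2" --pt "0 0 0 0 0 0 0.2"

```text
time: 28.6
position: [0.5015, -0.0248, 0.1337]
tool_rot: [0.152, -3.137, -0.001]
ft_force: [-0.0, 1.0, 0.0]
grip_width: 0.351
grip_force: 25.0
```

```bash
python3 st.py w13.png
python3 - <<'E'
from h import *
w=cv2.imread('pics/w13.png'); s=ctrl.get_state(); print(s['position'],s['grip_width'],s['grip_force'],s['joint_positions'].round(2))
E
```

```text
tcp [ 0.5015 -0.0248  0.1337] yaw -174.5
[ 29.8 189. ] [  59  208 6822] [ 0.4809 -0.3019  0.015 ]
[379.8 212.2] [ 283   23 2591] [0.4772 0.0205 0.015 ]
[231.1 248.1] [ 11  35 323] [ 0.5173 -0.0933  0.015 ]
[313.8 269.3] [  69   49 2354] [ 0.5283 -0.0259  0.015 ]
[385.1 260.7] [  40   42 1238] [0.5157 0.0302 0.015 ]
[455.2 254.2] [ 38  23 735] [0.505  0.0891 0.015 ]
[ 0.50157377 -0.0234343   0.1335396 ] 0.35600155717544196 24.99960081651807 [-0.53  0.07  0.55  1.94 -0.04  1.14  1.7 ]
```

step_arm --pt "2.5 0 0 0 0 0 0.2" --pt "2.5 0 0 0 0 0 0.2" --pt "2 0 -2 0 0 0 0.2" --pt "1 0 -3 0 0 0 0.2" --pt "0 0 0 0 0 0 0.2"

```text
time: 29.07
position: [0.58, -0.0212, 0.0779]
tool_rot: [0.161, -3.128, 0.001]
ft_force: [-2.2, 0.4, -1.2]
grip_width: 0.352
grip_force: 25.0
```

step_arm --pt "0 0 -2 0 0 0 0.2" --pt "0 0 0 0 0 0 0.2" --pt "0 0 0 0 0 0 0.2" --pt "0 0 0 0 0 0 0.2" --pt "0 0 0 0 0 0 0.2"

```text
time: 29.48
position: [0.5823, -0.0232, 0.0648]
tool_rot: [-0.159, 3.137, 0.001]
ft_force: [1.7, 0.0, -0.2]
grip_width: 0.348
grip_force: 25.0
```

step_arm --pt "-0.1 0 -2 0 0 0 0.2" --pt "0 0 -1.4 0 0 0 0.2" --pt "0 0 -0.8 0 0 0 0.2" --pt "0 0 -0.5 0 0 0 0.2" --pt "0 0 0 0 0 0 0.2"

```text
time: 29.9
position: [0.5811, -0.0235, 0.0171]
tool_rot: [0.159, -3.137, -0.001]
ft_force: [-1.0, -0.0, -0.6]
grip_width: 0.356
grip_force: 25.0
```

step_arm --pt "0 0 0 0 0 0 0.2" --pt "0 0 0 0 0 0 0.2" --pt "0 0 0 0 0 0 0.48" --pt "0 0 0 0 0 0 0.48" --pt "0 0 0 0 0 0 0.48"

```text
time: 30.32
position: [0.5808, -0.0236, 0.0164]
tool_rot: [0.159, -3.136, -0.001]
ft_force: [0.2, -0.0, 0.0]
grip_width: 0.458
grip_force: 0.0
```

step_arm --pt "0 0 1 0 0 0 0.48" --pt "0 0 3 0 0 0 0.48" --pt "0 0 4 0 0 0 0.48" --pt "-2 0 4 0 0 0 0.2" --pt "-3 0 3 0 0 0 0"

```text
time: 30.73
position: [0.5348, -0.0241, 0.1666]
tool_rot: [-0.158, 3.134, -0.002]
ft_force: [0.6, 0.4, 1.5]
grip_width: 0.399
grip_force: 0.0
```

step_arm --pt "0 0 4 0 0 0 0" --pt "0 0 4.5 0 0 0 0" --pt "0 1.4 0.5 0 0 0 0" --pt "3.4 1.5 0 0 0 0 0" --pt "3.4 1.5 0 0 0 0 0"

```text
time: 31.15
position: [0.6013, 0.0207, 0.2532]
tool_rot: [-0.158, 3.134, 0.006]
ft_force: [0.6, 0.4, 0.7]
grip_width: 0.053
grip_force: 0.0
```

step_arm --pt "3.4 1.5 0 0 0 0 0" --pt "3.4 1.5 0 0 0 0 0" --pt "3.6 0 0 0 0 0 0" --pt "0 0 0 0 0 0 0" --pt "0 0 0 0 0 0 0"

```text
time: 31.57
position: [0.705, 0.0502, 0.2472]
tool_rot: [0.159, -3.132, 0.004]
ft_force: [-0.1, -0.3, 0.1]
grip_width: 0.006
grip_force: 0.0
```

```bash
python3 st.py w14.png
```

```text
tcp [0.705  0.0502 0.2472] yaw -174.2
[42.7 44.8] [  74   89 4616] [ 0.5107 -0.3315  0.015 ]
[258.8  37. ] [ 30  30 697] [ 0.5193 -0.0331  0.015 ]
[318.6  35.5] [ 31  30 684] [0.5129 0.0304 0.015 ]
[374.5  37.1] [ 29  29 635] [0.507  0.0898 0.015 ]
[160.  66.] [ 24  21 369] [ 0.5537 -0.1435  0.015 ]
[269.4  80.8] [ 44  39 950] [ 0.5682 -0.016   0.015 ]
[318.3  86.8] [ 31  30 712] [0.5705 0.036  0.015 ]
[325.9 122.3] [ 30  28 352] [0.6077 0.0478 0.015 ]
[265.1 120.5] [ 24  20 262] [ 0.6115 -0.0161  0.015 ]
[308.2 133.4] [ 35  18 292] [0.6214 0.0306 0.015 ]
[ 88.5 205.5] [  52   44 1725] [ 0.7203 -0.2326  0.015 ]
[ 89.7 284.8] [ 60  13 421] [ 0.8255 -0.2382  0.015 ]
```

View pics/w14.png

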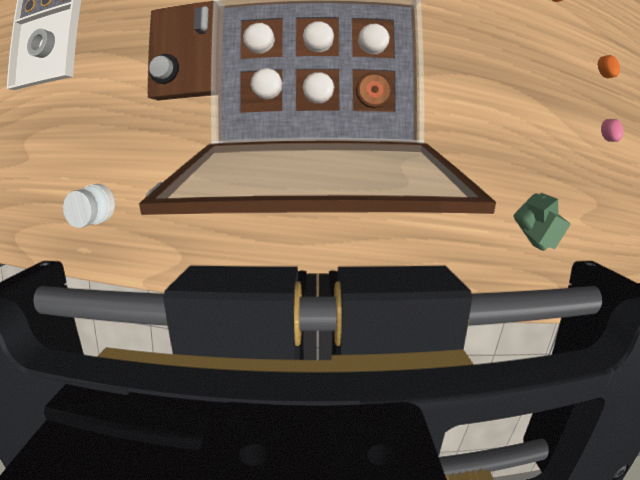

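Run:
```python
from h import *
im=cv2.imread('pics/w14.png')[:,:,::-1].copy(); s=ctrl.get_state()
c=im[10:150,205:430]; save(cv2.resize(c,None,fx=3.5,fy=3.5,interpolation=cv2.INTER_CUBIC),'c14.png')
g=cv2.GaussianBlur(cv2.cvtColor(im,cv2.COLOR_RGB2GRAY),(5,5),0)[0:150,205:430]
for x,y,r in cv2.HoughCircles(g,cv2.HOUGH_GRADIENT,1,25,param1=120,param2=14,minRadius=13,maxRadius=19)[0]: print(x+205,y,r,onz('wrist',(x+205,y),.022,s)[0].round(4))
```

```text
373.5 89.5 14.9 [0.5669 0.0931 0.022 ]
318.5 86.5 14.7 [0.5707 0.036  0.022 ]
266.5 83.5 14.7 [ 0.5719 -0.0182  0.022 ]
259.5 37.5 14.7 [ 0.5211 -0.0314  0.022 ]
318.5 35.5 15.2 [0.5143 0.0303 0.022 ]
374.5 37.5 14.0 [0.5089 0.0889 0.022 ]
```

View pics/c14.png

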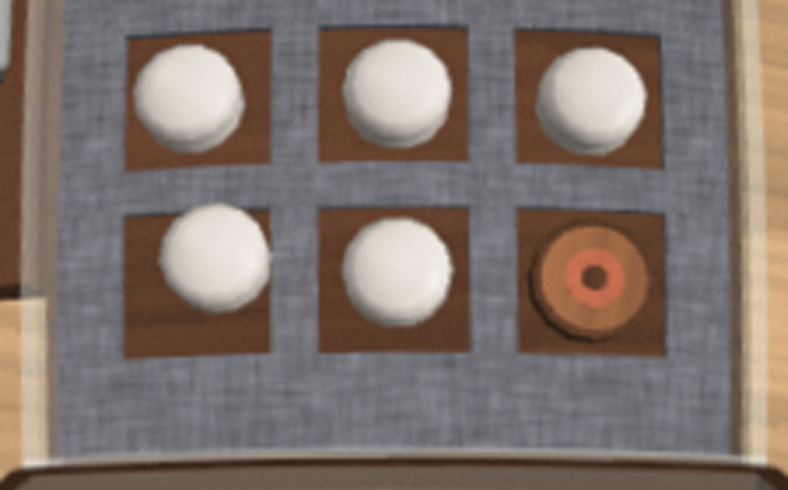

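The crop shows one stone in each of pockets 0, 1, 2 and 5, plus the shown stone and the wood disc. The pocket 5 stone (215,255) sits off-centre, so I'll check from depth that it's seated level.

Run:
```python
from h import *
s,im,d=grab('wrist'); K=ctrl.camera_params('wrist')['intrinsics']
o,D=rays('wrist',[(0,0)],s); 
def P(u,v):
    p=ctrl.camera_params('wrist'); x=(u-K[0,2])/K[0,0]; y=(v-K[1,2])/K[1,1]; r=np.hypot(x,y)
    o,w=rays('wrist',[(u,v)],s); return o+w[0]*d[v,u]/np.cos(r)
for n,(u,v) in dict(p0=(374,37),p1=(318,35),p2=(259,37),p4=(318,86),p5=(266,83)).items():
    q=[P(u+i,v+j) for i in range(-12,13,2) for j in range(-12,13,2) if i*i+j*j<150 and d[v+j,u+i]>0]
    q=np.array(q); A=np.c_[q[:,:2]-q[:,:2].mean(0),np.ones(len(q))]; c=np.linalg.lstsq(A,q[:,2],rcond=None)[0]
    t=q[q[:,2]>np.percentile(q[:,2],60)]; print(n,'maxz',np.percentile(q[:,2],95).round(4),'apex',t[:,:2].mean(0).round(4),'slope',c[:2].round(3))
```

```text
p0 maxz 0.0323 apex [0.5101 0.0878] slope [-0.033  0.028]
p1 maxz 0.0325 apex [0.5158 0.0305] slope [-0.036  0.012]
p2 maxz 0.0326 apex [ 0.5222 -0.0326] slope [-0.044 -0.087]
p4 maxz 0.0324 apex [0.5717 0.0363] slope [0.012 0.003]
p5 maxz 0.0322 apex [ 0.5718 -0.0175] slope [-0.034 -0.018]
```

All tops are at z 32 mm and level, so every stone is seated. Now the lid: descend behind it and sweep along its arc.

step_arm --pt "0 0 -3 0 0 0 0" --pt "0 0 -3 0 0 0 0" --pt "0 0 -1 0 0 0 0" --pt "-1 -0.1 0 0 0 0 0" --pt "-1.2 -0.1 0 0 0 0 0"

```text
time: 32.08
position: [0.6814, 0.0483, 0.1801]
tool_rot: [0.159, -3.136, -0.001]
ft_force: [0.7, 0.1, 1.4]
grip_width: 0.01
grip_force: 0.7
```

step_arm --pt "-1.4 -0.15 0 0 0 0 0" --pt "-1.4 -0.15 0.2 0 0 0 0" --pt "-1.4 -0.15 0.2 0 0 0 0" --pt "-1.4 -0.15 0 0 0 0 0" --pt "0 0 0 0 0 0 0"

```text
time: 32.5
position: [0.6246, 0.0418, 0.1862]
tool_rot: [-0.158, 3.138, 0.004]
ft_force: [1.0, -0.6, 0.7]
grip_width: 0.006
grip_force: 0.3
```

step_arm --pt "-1.4 -0.15 -0.4 0 0 0 0" --pt "-1.5 -0.15 -0.5 0 0 0 0" --pt "-1.8 -0.2 -0.9 0 0 0 0" --pt "-1.9 -0.2 -1.2 0 0 0 0" --pt "0 0 0 0 0 0 0"

```text
time: 32.92
position: [0.5567, 0.0348, 0.1528]
tool_rot: [0.158, -3.132, -0.003]
ft_force: [-0.6, -1.3, -0.5]
grip_width: 0.004
grip_force: 0.1
```

Run:
```python
from h import *
s,im,d=grab('side'); print(s['position'],s['ft_force']); save(im[60:360,150:550],'s5.png')
```

```text
[0.55672631 0.03478091 0.15277715] [-0.60419319 -1.27616006 -0.54196597]
```

View pics/s5.png

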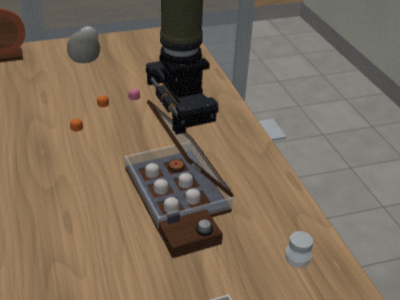

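The lid is following under the fingers at about half angle, and the contents are in place. Continue down.

step_arm --pt "-1.3 -0.1 -1.4 0 0 0 0" --pt "-1.3 -0.1 -1.6 0 0 0 0" --pt "-1.1 -0.1 -1.8 0 0 0 0" --pt "-0.9 -0.1 -1.9 0 0 0 0" --pt "0 0 0 0 0 0 0"

```text
time: 33.38
position: [0.5124, 0.0311, 0.0848]
tool_rot: [0.158, -3.132, -0.0]
ft_force: [-1.0, 0.2, 1.1]
grip_width: 0.002
grip_force: 0.3
```

step_arm --pt "-0.5 0 -1.2 0 0 0 0" --pt "-0.5 -0.1 -1.2 0 0 0 0" --pt "-0.6 -0.1 -0.6 0 0 0 0" --pt "-0.7 0 0 0 0 0 0" --pt "0 0 0 0 0 0 0"

```text
time: 33.8
position: [0.4916, 0.0293, 0.0576]
tool_rot: [0.159, -3.136, -0.001]
ft_force: [-0.1, -0.3, 1.0]
grip_width: 0.006
grip_force: 0.6
```

step_arm --pt "-0.5 0 -0.2 0 0 0 0" --pt "-0.4 0 -0.5 0 0 0 0" --pt "0 0 -0.5 0 0 0 0" --pt "0 0 -0.3 0 0 0 0" --pt "0 0 0 0 0 0 0"

```text
time: 34.22
position: [0.4822, 0.0296, 0.0421]
tool_rot: [0.159, -3.135, -0.002]
ft_force: [-3.8, -0.1, 15.8]
grip_width: 0.005
grip_force: 7.5
```

step_arm --pt "0 0 -0.1 0 0 0 0" --pt "0 0 0 0 0 0 0" --pt "0 0 0 0 0 0 0" --pt "0 0 0 0 0 0 0" --pt "0 0 0 0 0 0 0"

```text
time: 34.63
position: [0.4822, 0.0297, 0.0417]
tool_rot: [0.159, -3.134, -0.002]
ft_force: [-6.0, -1.0, 16.3]
grip_width: 0.006
grip_force: 8.4
```

step_arm --pt "0 0 1 0 0 0 0" --pt "0 0 1 0 0 0 0" --pt "0 0 3 0 0 0 0" --pt "0 0 4 0 0 0 0" --pt "0 0 4 0 0 0 0"

```text
time: 35.05
position: [0.4806, 0.0289, 0.1708]
tool_rot: [0.159, -3.132, 0.001]
ft_force: [0.6, 0.5, 1.0]
grip_width: 0.006
grip_force: 0.0
```

step_arm --pt "0 3 4 0 0 0 0" --pt "0 4 1 0 0 0 0" --pt "0 4 0 0 0 0 0" --pt "0 4 0 0 0 0 0" --pt "0 4 0 0 0 0 0"

```text
time: 35.47
position: [0.4816, 0.216, 0.2141]
tool_rot: [0.159, -3.135, -0.001]
ft_force: [1.9, -0.8, 0.5]
grip_width: 0.006
grip_force: 0.0
```

step_arm --pt "-1 4 0 0 0 0 0" --pt "-1 4 0 0 0 0 0" --pt "-1 3 0 0 0 0 0" --pt "0 0 0 0 0 0 0" --pt "0 0 0 0 0 0 0"

```text
time: 35.88
position: [0.4506, 0.3261, 0.2129]
tool_rot: [0.167, -3.133, 0.003]
ft_force: [-0.7, -1.3, 0.8]
grip_width: 0.004
grip_force: 0.0
```

Run:
```python
from h import *
s,im,d=grab('top'); s,i2,d2=grab('side'); print(s['position'],s['ft_force'],s['time'])
save(np.hstack([cv2.resize(im[130:345,230:560],(400,261)),cv2.resize(i2[130:460,250:480],(400,574))[:261*2]]) if 0 else np.vstack([cv2.resize(im[130:345,90:560],(640,293)),cv2.resize(i2[180:330,200:520],(640,300))]),'end.png')
```

```text
[0.4518796  0.32401729 0.21317162] [-0.0559294  -0.60433552 -0.07380915] 35.9333
```

View pics/end.png

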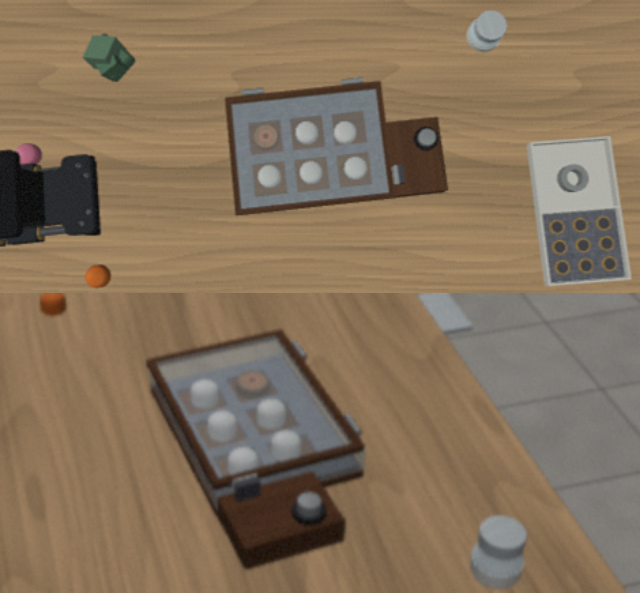

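The lid is shut and holding. Five stones and the wood disc are in their pockets, the ring is in the bay, and the jade and jar are untouched.

```bash
python3 -c "
from bench import ctrl
print(ctrl.close_job())"
```

```text
the job is handed in; nothing more can be done
None
```

The job is done and handed in: the case opened with its button, the ring gauge is in the tray bay, all four grey stones are in pockets of their own (the far-right one off-centre but level), and the lid is shut and holding.

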